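# Offer the matching hinge leaf up to the jamb and hold it for the pin

### The job

Two loose wooden flaps with hinge leaves lie on the assembly board: pick up the one whose leaf has a single knuckle and offer it up to the jamb block, so that its knuckle sits between the block's two knuckles and the three bores line up well enough for the hinge pin to slide straight through. Finish while still holding the flap there in the gripper, level and still, carried by the gripper alone and never forced or pressed against the block. Leave the pin and everything else where it lies.

Things in the scene. Friction and masses are not known exactly. Their poses are not given: they have to be found in the camera images.
- flap: single-knuckle flap, the one to pick up, lying flat: wood 70 (x) x 50 (y) x 20 (z) mm, 5 mm steel leaf on top. One steel knuckle (tube, outside 20 mm, 26 mm long, bore 11 mm) beyond its +x end: tube axis along y, 47 mm in +x from the origin, 25 mm above the underside. Origin: centre of the wood's underside; z up. 0.13 to 0.23 kg. Can be gripped from above across its 50 mm of y at the origin
- bore_left (a point): centre of the bore at the +y end of the single flap's knuckle, (47, +13, 25) mm in the flap's frame, axes as the flap's
- bore_right (a point): centre of the bore at the -y end of the single flap's knuckle, (47, -13, 25) mm in the flap's frame, axes as the flap's
- jamb: jamb block, fixed on the board: wood 50 (x) x 140 (y) x 90 (z) mm, 5 mm steel hinge leaf on top. Two steel knuckles (outside 20 mm, each 20 mm long, bore 11 mm) stand out before its -x face, which looks roughly to the robot, 30 mm apart: the other knuckle fits between with 2 mm to spare at each end. Origin: centre of its foot, on the board's top; z up, y along the hinge axis
- jamb_axis (a point): middle of the gap between the jamb's knuckles, on the hinge axis: (-37, 0, 95) mm in the jamb's frame, 107 mm above the bench top; axes as the jamb's (y along the hinge axis, x into the block). The flap comes from the -x side, its own x along the jamb's x; a knuckle pushed 2 mm past the axis touches the block
- assembly_board: fixed plywood board 272 x 770 x 12 mm flat on the bench top, under everything named here; its top is 12 mm above the bench top; origin: centre of its underside
- two_knuckle_flap: the other flap, which does not match: wood 70 x 70 x 20 mm with a leaf of two knuckles (each 20 mm long) with a 30 mm gap between them; same frame as the single flap's, knuckles towards +x. To be left alone
- pin: bent steel hinge pin, 8 mm thick, 90 mm long with a 22 mm bent end, lying on the board; origin: middle of the long leg, at its underside, x along that leg. To be left alone
- screw_dish: round zinc dish of wood screws, 80 mm wide, 14 mm high; origin: centre of its underside. To be left alone
- steel_ring: flat steel ring, 56 mm wide, 6 mm high; origin: centre of its underside. To be left alone
- bench_dog: standing brass bench dog, a 70 mm high peg 24 mm wide; origin: centre of its foot. To be left alone
- offcut: dark wood offcut, 142 mm long, 42 mm across, 20 mm high; origin: centre of its underside. To be left alone
- awl: awl with a wooden handle, about 126 mm long, 30 mm high; origin: centre of its underside. To be left alone
- try_square: small try square, about 117 x 118 mm, 13 mm high; origin: centre of its underside. To be left alone

How it is judged (in metres and radians):
On the way:
1. the single-knuckle flap is lifted clear of the board in the gripper (height (world z) of flap above 0.035 m and contact force between flap and the fingers above 3 N), for 0.2 s.
At the end, for the whole second after the job is handed in: both ends of the flap's bore within 3 mm of the jamb's axis in height and depth and within 16.5 mm of the gap's middle; flap level within 0.2 rad, still (20 mm/s, 0.2 rad/s), gripped (over 3 N), off the board, under 5 N on the jamb; every other loose thing within 20 mm of its start (x of bore_left in the frame of jamb_axis between -0.003 and 0.003 m and z of bore_left in the frame of jamb_axis between -0.003 and 0.003 m and x of bore_right in the frame of jamb_axis between -0.003 and 0.003 m and z of bore_right in the frame of jamb_axis between -0.003 and 0.003 m and y of bore_left in the frame of jamb_axis between -0.0165 and 0.0165 m and y of bore_right in the frame of jamb_axis between -0.0165 and 0.0165 m and angle between flap's own z axis and vertical below 0.2 rad and contact force between flap and the fingers above 3 N and contact force between flap and jamb below 5 N and contact force between flap and assembly_board below 0.1 N and linear speed of flap below 0.02 m/s and angular speed of flap below 0.2 rad/s and distance of each of pin, two_knuckle_flap, screw_dish, steel_ring, bench_dog, offcut, awl, try_square from where it was at the start of the episode below 0.02 m); the arm keeps its last pose, push and grip.
It fails at once if the flap is forced against the jamb block (over 40 N) (contact force between flap and jamb above 40 N).
It fails at once if another loose thing is moved more than 20 mm (distance of any of pin, two_knuckle_flap, screw_dish, steel_ring, bench_dog, offcut, awl, try_square from where it was at the start of the episode above 0.02 m).
It also fails if it takes over 45 s, if anything falls off the work surface, if the arm or the gripper's body presses on something with over 40 N, if the wrist force passes 120 N, or if a joint passes its speed limit or range.

### The arm

A 6-joint arm with a two-finger parallel gripper is mounted at the origin on a cart in front of the work surface, level with it; the furniture and walls round the work are solid. World frame = base frame: x ahead of the robot, y to its left, z up, the work surface at z = 0. Lengths are in m, angles in degrees, forces in N, time in s.
With the tool pointing down it reaches from about 0.3 to 0.75 m from the base axis. Payload 8.5 kg.
Tool frame: the origin (TCP) lies at the very end of the fingers, on their centre line; the grasp point (between the pads) lies 19 mm behind it; x points along the fingers, y is the direction in which the jaws open and shut, and the axes are right-handed (so a half turn about x gives the same grasp; the last joint's range is limited). The gripper opens to 85 mm and grips with 20 to 120 N. Pads are 22 mm wide; open, the fingers measure 114 mm over their backs; the gripper's body (76 mm by 85 mm) begins 54 mm behind the grasp point. The pads swing forward as they close: fully open they stand 13 mm farther back than shut.
Start: joints at [64.498, 21.807, 74.336, -0, 83.858, -12.336], TCP at [0.125, 0.536, 0.231] pointing down, gripper open.
Joint ranges: [-178.18, 178.18], [-50.72, 133.34], [12.68, 142.11], [-81.47, 261.47], [9.98, 163.14], [-165.26, 165.26]. Speed limits (degrees/s): [136.94, 136.94, 180, 180, 180, 180].

### API

Orientations are given as a 3x3 rotation matrix whose columns are the frame's x, y, z axes.
In Python, from rig import sensors, cams, env gives the robot as it stands.
- The arm moves only by the shell command python3 -m crank 'ROWS' [FORCE]. ROWS is a JSON object of lists of equal length, an entry for each row: "hand": the closure in counts, from 0 (fully open) to 255 (shut); "translation": the shift along the tool's x, y, z in m, a list of three; "dr": the turn, a rotation vector about the tool's x, y, z in rad, a list of three. A call has 1 to 5 rows; each row is the pose to reach, as a shift and turn from the pose commanded when the call began, along the tool's axes at that moment; what a row does not reach only later rows make up. A row lasts 1/10 s, in which the tool goes at most 50 mm and 8.59 degrees, less where a joint would pass 70% of its speed; a pose out of reach is approached as far as the arm can. A call with a gripper value outside its range is refused whole. The fingers move at their own pace and stop on an object; FORCE is the grip in N (left out, the last holds). Time passes only in rows, so rows that repeat a pose let the fingers close. It gives the time, the measured TCP pose, the force and the opening at its end, in the units of the state.
- sensors.observe(): the state, without advancing time (a new reading comes with each control period).
- cams.get_image(name): name is "scene" or "top"; returns (picture, depth): 384x512x3 uint8, blue, green, red; 384x512 float32, m along the optical axis (not along the pixel's ray), 0 where there is no reading.
- cams.calibration(name): a dict with "vertical_fov" (degrees; the focal length in pixels is half the picture's height over the tangent of half this angle, whatever the lens; pixels are square), "cx", "cy" (the principal point, pixels), "extrinsics" (4x4, takes a point from camera to world coordinates). Camera axes: x right, y down, z forward; pixel columns grow to the right and rows downward; lengths in m; the calibration is good to about 2 mm. A picture is of the moment at which its call begins. calibration takes no time and is no camera call.
- env.close_job(): hands the job in, once; it reports no verdict.
The state is a dict: "time_s": time; "q": joint angles; "qvel": joint speeds; "joint_efforts": joint torques, N m; "position": TCP position; "tool_rot": TCP orientation; "ft_force": force on the tool from outside, world axes, zero at the start; "wrist_torque": the same for the moment, N m; "grip_width": finger opening in m.
Only numpy, scipy, OpenCV 4.12 (cv2) and the standard library are available. Lean on these libraries where they do the work, as an engineer would, in place of code of your own. Each camera call takes 0.05 s, during which the arm holds its last target. There are 200 camera calls.

## Working session

There is one attempt and no reset: what is moved stays moved. The work goes in short steps, Python scripts to look and compute and a shell command to move; the robot and the scene stay as the last step left them, time stands still between calls to the robot, and variables do not carry over. Pictures are saved under pics/ and viewed, about 8 in all and at most 12, crops included, and the job is handed in when it is done.

```bash
mkdir -p pics
cat > h.py <<'E'
import numpy as np, cv2
from rig import sensors, cams, env
def grab(n):
    im,d=cams.get_image(n); c=cams.calibration(n)
    f=im.shape[0]/2/np.tan(np.radians(c["vertical_fov"])/2)
    v,u=np.mgrid[:im.shape[0],:im.shape[1]]
    P=np.stack([(u-c["cx"])/f*d,(v-c["cy"])/f*d,d],-1)
    E=np.array(c["extrinsics"]); W=P@E[:3,:3].T+E[:3,3]; W[d==0]=np.nan
    return im,d,W
E
python3 - <<'E'
from h import *
for n in("top","scene"):
    im,d,W=grab(n); cv2.imwrite(f"pics/{n}0.png",cv2.resize(im,(800,600),interpolation=cv2.INTER_CUBIC)); np.savez(f"{n}0",im=im,W=W)
    c=cams.calibration(n); print(n,c["vertical_fov"],c["cx"],c["cy"],np.round(c["extrinsics"],3).tolist(),(d==0).mean())
print(sensors.observe())
E
```

```text
top 55.53700026112747 253.5377425339973 186.45812043477704 [[0.008, -0.988, 0.155, 0.367], [-1.0, -0.007, 0.008, -0.0], [-0.007, -0.155, -0.988, 0.974], [0.0, 0.0, 0.0, 1.0]] 0.004002888997395833
scene 53.8771654713842 246.61325821539964 191.94720432286596 [[0.525, -0.509, 0.683, -0.096], [-0.851, -0.309, 0.424, -0.351], [-0.005, -0.804, -0.595, 0.603], [0.0, 0.0, 0.0, 1.0]] 0.0037943522135416665
{'time_s': 0.1, 'q': array([ 6.44968545e+01,  2.18378425e+01,  7.43793525e+01, -1.79746680e-03,
        8.38591029e+01, -1.23367393e+01]), 'qvel': array([-0.06542418, -0.1096646 , -0.11906614,  0.03757919,  0.10051601,
        0.03655139]), 'joint_efforts': array([ 3.91640104e-03, -4.49220657e+01, -2.31659460e+01, -1.06382988e-04,
        3.63254287e-03,  9.30771108e-06]), 'position': array([0.12518033, 0.53529028, 0.23077308]), 'tool_rot': array([[-5.45203537e-04,  2.27776354e-01,  9.73713323e-01],
       [-1.21532589e-03,  9.73712598e-01, -2.27776865e-01],
       [-9.99999113e-01, -1.30756376e-03, -2.54049052e-04]]), 'ft_force': array([ 0.17432625, -0.30255844,  0.40241944]), 'wrist_torque': array([-0.00111355,  0.00856671, -0.03682666]), 'grip_width': 0.08540814917964672}
```

View pics/top0.png

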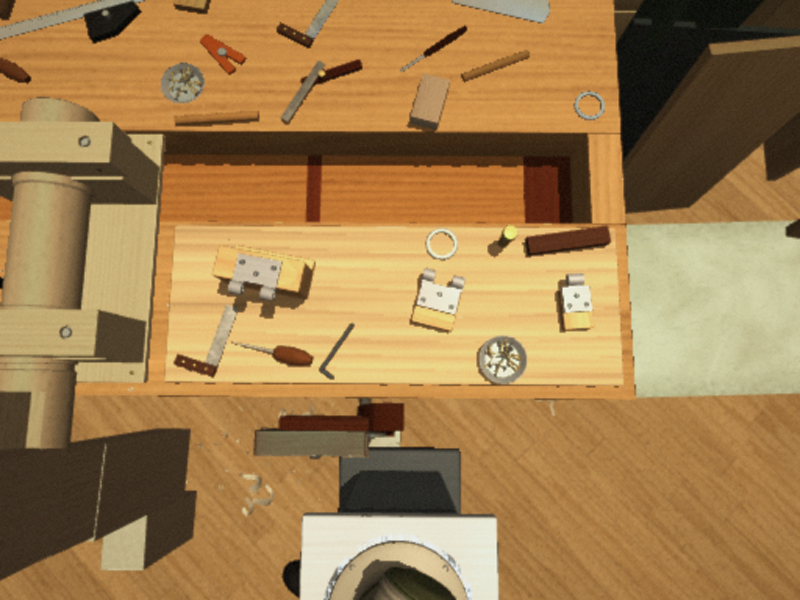

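View pics/scene0.png

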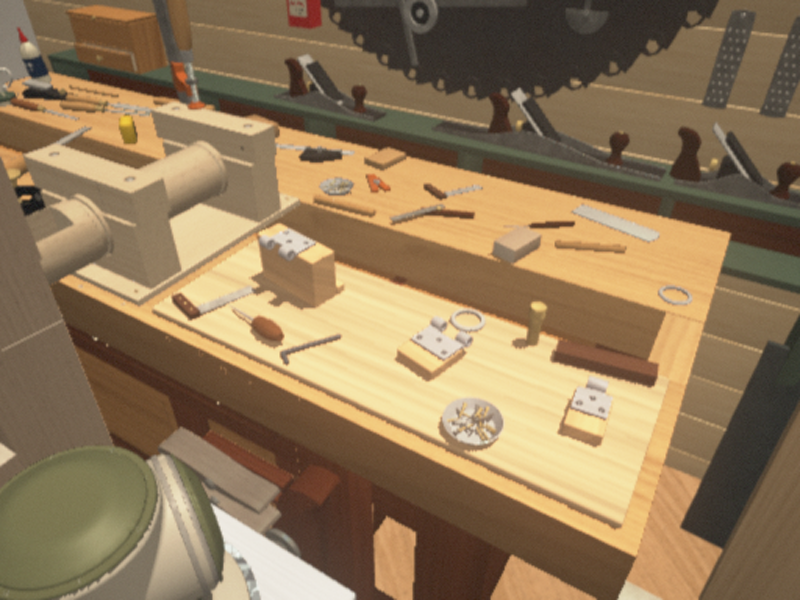

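The top view shows the single-knuckle flap at about (577,303), the jamb at (262,272) with its knuckles facing the robot at about (237,290) and (267,294), and the two-knuckle flap at (438,300). The scene view agrees. I'll take enlarged crops with height maps next.

Run:
```python
from h import *
T=np.load("top0.npz");S=np.load("scene0.npz")
def crop(D,x0,y0,w,h,W=400,H=300): return cv2.resize(D["im"][y0:y0+h,x0:x0+w],(W,H),interpolation=cv2.INTER_CUBIC)
cv2.imwrite("pics/c1.png",np.vstack([np.hstack([crop(T,347,167,48,48,300,300),crop(T,128,148,80,48,500,300)]),np.hstack([crop(S,352,235,48,48,300,300),crop(S,155,140,80,48,500,300)])]))
for nm,D in(("top",T),("scene",S)):
    W=D["W"]
    # board height
    x,y,z=W[...,0],W[...,1],W[...,2]
    b=(x>.3)&(x<.5)&(y<.3)&(y>-.35)&(z<.018)&(z>.004); print(nm,"board z",np.median(z[b]))
    f=(x>.3)&(x<.48)&(y<-.22)&(y>-.35)&(z>.028)&(z<.06)
    v,u=np.nonzero(f);print("flap n",f.sum(),u.min(),u.max(),v.min(),v.max())
    for lo,hi in((.028,.034),(.034,.04),(.04,.06)):
        g=f&(z>lo)&(z<=hi); print(lo,g.sum(),np.round(np.nanmean(W[g],0),4) if g.any() else "", np.round(cv2.minAreaRect((W[g][:,:2]*1000).astype(np.float32)),1) if 0 else cv2.minAreaRect((W[g][:,:2]*1000).astype(np.float32)) if g.any() else "")
    j=(x>.3)&(x<.56)&(y>.12)&(y<.36)&(z>.085)&(z<.13)
    print("jamb n",j.sum())
    for lo,hi in((.085,.0985),(.0985,.104),(.104,.111),(.111,.13)):
        g=j&(z>lo)&(z<=hi); print(lo,g.sum(),np.round(np.nanmean(W[g],0),4) if g.any() else "", cv2.minAreaRect((W[g][:,:2]*1000).astype(np.float32)) if g.any() else "")
```

```text
top board z 0.011227783361329513
flap n 175 360 379 201 210
0.028 168 [ 0.4685 -0.2935  0.0311] ((468.1614685058594, -294.0559387207031), (23.849374771118164, 49.87514877319336), 1.4685882329940796)
0.034 7 [ 0.4675 -0.2901  0.0345] ((467.3345947265625, -294.91375732421875), (12.989725112915039, 38.44392395019531), 0.3379368782043457)
0.04 0  
jamb n 1213
0.085 70 [0.5266 0.2006 0.0938] ((540.2717895507812, 223.18096923828125), (138.51451110839844, 50.018836975097656), 79.40638732910156)
0.0985 503 [0.5354 0.2134 0.1012] ((528.78125, 225.572998046875), (139.3961944580078, 69.58015441894531), 80.73249816894531)
0.104 526 [0.5335 0.2249 0.1066] ((527.5655517578125, 224.64984130859375), (114.22045135498047, 67.9624252319336), 79.76243591308594)
0.111 114 [0.5039 0.2297 0.1148] ((509.19482421875, 227.37322998046875), (67.1988296508789, 50.09267807006836), 55.72872543334961)
scene board z 0.011782312725739486
flap n 257 360 387 262 279
0.028 256 [ 0.4667 -0.2957  0.0314] ((467.12261962890625, -296.0023193359375), (25.553396224975586, 50.377437591552734), 0.09732356667518616)
0.034 1 [ 0.4783 -0.3108  0.0341] ((478.3448486328125, -310.83685302734375), (0.0, 0.0), 0.0)
0.04 0  
jamb n 751
0.085 141 [0.5197 0.1766 0.0919] ((518.3482055664062, 218.8167266845703), (48.3212890625, 145.39202880859375), 8.824421882629395)
0.0985 268 [0.53   0.2014 0.1015] ((528.9160766601562, 222.43936157226562), (138.5576934814453, 67.31065368652344), 81.18048095703125)
0.104 271 [0.5298 0.2219 0.1068] ((525.6533813476562, 225.61215209960938), (71.48973083496094, 65.17989349365234), 80.41168212890625)
0.111 71 [0.502  0.227  0.1147] ((503.8478088378906, 230.25460815429688), (72.40398406982422, 17.584096908569336), 80.07010650634766)
```

View pics/c1.png

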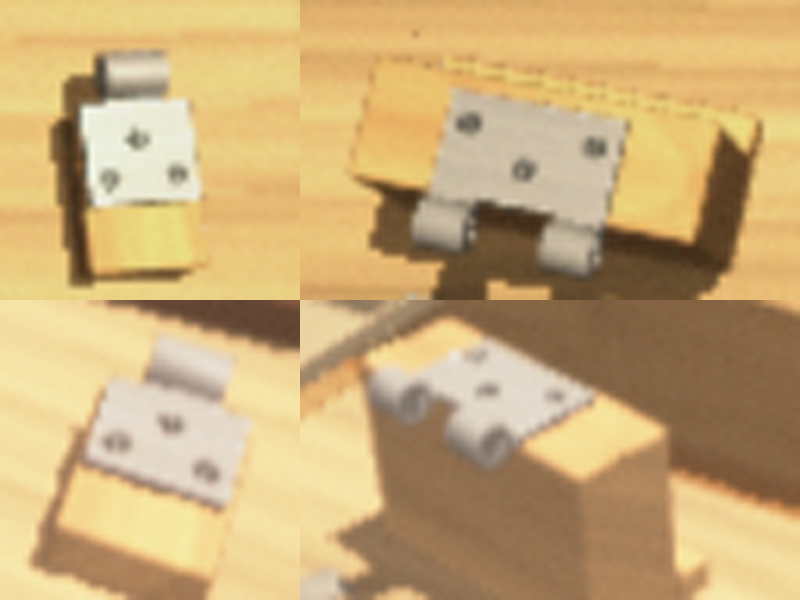

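```bash
cat > fit.py <<'E'
from h import *
from scipy.optimize import least_squares
def box(p,lo,hi):
    lo,hi=np.array(lo),np.array(hi); q=np.abs(p-(lo+hi)/2)-(hi-lo)/2
    return np.linalg.norm(np.maximum(q,0),axis=1)+np.minimum(q.max(1),0)
def cyl(p,x,z,y0,y1,r=.010):
    a=np.hypot(p[:,0]-x,p[:,2]-z)-r; b=np.abs(p[:,1]-(y0+y1)/2)-(y1-y0)/2
    return np.hypot(np.maximum(a,0),np.maximum(b,0))+np.minimum(np.maximum(a,b),0)
def jamb(p): return np.min([box(p,[-.025,-.07,0],[.025,.07,.09]),box(p,[-.025,-.035,.09],[.022,.035,.095]),
    cyl(p,-.037,.095,.015,.035),cyl(p,-.037,.095,-.035,-.015)],0)
def flap(p): return np.min([box(p,[-.035,-.025,0],[.035,.025,.02]),box(p,[-.012,-.025,.02],[.035,.025,.025]),cyl(p,.047,.025,-.013,.013)],0)
def fit(sdf,P,x0,free_z=False,R0=None):
    """x0: x,y,z,yaw"""
    def res(s):
        c,si=np.cos(s[3]),np.sin(s[3]); d=P-s[:3] if free_z else P-np.r_[s[:2],x0[2]]
        q=np.c_[c*d[:,0]+si*d[:,1],-si*d[:,0]+c*d[:,1],d[:,2]]; return sdf(q)
    r=least_squares(res,x0,loss="soft_l1",f_scale=.002,x_scale=[.01,.01,.01,.1]); return r.x,np.median(np.abs(res(r.x))),len(P)
def region(W,c,r,zlo,zhi):
    m=(np.hypot(W[...,0]-c[0],W[...,1]-c[1])<r)&(W[...,2]>zlo)&(W[...,2]<zhi); return W[m]
E
python3 - <<'E'
from fit import *
for n in("top","scene"):
    W=np.load(n+"0.npz")["W"]
    for fz in(0,1):
        j,e,k=fit(jamb,region(W,(.53,.22),.11,.035,.13),[.535,.225,.012,np.radians(-9.7)],fz)
        c,s=np.cos(j[3]),np.sin(j[3]); print(n,"jamb",np.round(j[:3],4),np.degrees(j[3]).round(2),"axis",np.round([j[0]-.037*c,j[1]-.037*s],4),e,k)
        f,e,k=fit(flap,region(W,(.495,-.292),.08,.019,.06),[.49,-.293,.012,0.],fz)
        print(n,"flap",np.round(f[:3],4),np.degrees(f[3]).round(2),e,k)
E
```

```text
top jamb [0.5408 0.2245 0.0121] -10.62 axis [0.5044 0.2314] 0.0008180600745329863 1495
top flap [ 0.4914 -0.2933 -0.5435] 4.14 0.0010014792608243513 646
top jamb [0.5407 0.2245 0.0113] -10.62 axis [0.5044 0.2313] 0.0006916749996751237 1495
top flap [ 0.4914 -0.2931  0.0114] 4.07 0.000916524939146568 646
scene jamb [0.5418 0.2234 0.012 ] -10.78 axis [0.5055 0.2303] 0.0006361812026032566 1515
scene flap [ 0.4918 -0.2941  0.012 ] 4.93 0.0006258573024597036 911
scene jamb [0.5418 0.2234 0.0116] -10.79 axis [0.5055 0.2303] 0.0006116072331731129 1515
scene flap [ 0.4917 -0.2941  0.0118] 4.93 0.0006108533687043307 911
```

Both cameras agree:
- **Jamb:** axis at about (0.505, 0.231), yaw about −10.7°.
- **Flap:** at about (0.4916, −0.2937), yaw about 4.5°.

Next I move over the flap.

```bash
python3 -m crank '{"hand":[0,0,0,0,0],"translation":[[0,-0.04,0.03],[0,-0.08,0.06],[0,-0.12,0.09],[0,-0.16,0.12],[0,-0.20,0.15]],"dr":[[0,0,0],[0,0,0],[0,0,0],[0,0,0],[0,0,0]]}' 60
python3 -m crank '{"hand":[0,0,0,0,0],"translation":[[0,-0.04,0.03],[0,-0.08,0.06],[0,-0.12,0.09],[0,-0.16,0.12],[0,-0.20,0.15]],"dr":[[0,0,0],[0,0,0],[0,0,0],[0,0,0],[0,0,0]]}'
python3 -m crank '{"hand":[0,0,0,0,0],"translation":[[0,-0.04,0.03],[0,-0.08,0.06],[0,-0.12,0.09],[0,-0.16,0.12],[0,-0.20,0.15]],"dr":[[-0.06,0,0],[-0.12,0,0],[-0.18,0,0],[-0.24,0,0],[-0.30,0,0]]}'
cat > d.py <<'E'
# delta in tool axes to a target x,y,z,yaw (deg)
import sys; from h import *
s=sensors.observe(); t=np.array(list(map(float,sys.argv[1:5]))); R=np.array(s["tool_rot"])
yaw=np.degrees(np.arctan2(-R[0,1],R[1,1])); print("t",s["time_s"],"pos",np.round(s["position"],4),"yaw",yaw.round(2),"F",np.round(s["ft_force"],1),"w",round(s["grip_width"],4))
y=np.radians(t[3]); T=np.array([[0,-np.sin(y),np.cos(y)],[0,np.cos(y),np.sin(y)],[-1,0,0]])
print("d",np.round(R.T@(t[:3]-s["position"]),4),"dr",np.round(cv2.Rodrigues(R.T@T)[0].ravel(),4))
E
python3 d.py .4916 -.2937 .15 4.5
```

```text
time_s: 0.6
position: [0.2258, 0.3048, 0.2311]
tool_rot: [[-0.0, 0.227, 0.974], [-0.0, 0.974, -0.227], [-1.0, -0.0, -0.0]]
ft_force: [1.1, -0.2, 0.2]
grip_width: 0.0853
time_s: 1.1
position: [0.3264, 0.0757, 0.2314]
tool_rot: [[0.0, 0.228, 0.974], [0.0, 0.974, -0.228], [-1.0, 0.0, 0.0]]
ft_force: [2.1, 0.5, -0.7]
grip_width: 0.0851
time_s: 1.6
position: [0.427, -0.1534, 0.2311]
tool_rot: [[-0.0, -0.072, 0.997], [0.0, 0.997, 0.072], [-1.0, 0.0, -0.0]]
ft_force: [0.8, 0.8, -0.2]
grip_width: 0.0853
t 1.6 pos [ 0.427  -0.1534  0.2311] yaw 4.12 F [ 0.8  0.8 -0.2] w 0.0853
d [ 0.081  -0.1447  0.0544] dr [-0.0066 -0.0003 -0.0004]
```

```bash
python3 -m crank '{"hand":[0,0,0,0,0],"translation":[[0.02,-0.037,0.0135],[0.04,-0.073,0.027],[0.06,-0.109,0.041],[0.08,-0.1447,0.0544],[0.08,-0.1447,0.0544]],"dr":[[-0.007,0,0],[-0.007,0,0],[-0.007,0,0],[-0.007,0,0],[-0.007,0,0]]}'
python3 -m crank '{"hand":[0,0,0,0,0],"translation":[[0.035,0,0],[0.07,0,0],[0.1,0,0],[0.1,0,0],[0.1,0,0]],"dr":[[0,0,0],[0,0,0],[0,0,0],[0,0,0],[0,0,0]]}'
python3 d.py .4916 -.2937 .015 4.5
python3 - <<'E'
from h import *
im,d,W=grab("scene"); cv2.imwrite("pics/s1.png",cv2.resize(im[190:310,320:440],(600,600),interpolation=cv2.INTER_CUBIC))
E
```

```text
time_s: 2.1
position: [0.4912, -0.2946, 0.1474]
tool_rot: [[-0.004, -0.074, 0.997], [0.003, 0.997, 0.074], [-1.0, 0.003, -0.004]]
ft_force: [-0.4, 0.4, -0.1]
grip_width: 0.0856
time_s: 2.6
position: [0.4914, -0.2916, 0.0522]
tool_rot: [[0.0, -0.077, 0.997], [-0.0, 0.997, 0.077], [-1.0, -0.0, 0.0]]
ft_force: [-0.0, 0.2, 0.4]
grip_width: 0.0854
t 2.6 pos [ 0.4914 -0.2916  0.0522] yaw 4.44 F [-0.   0.2  0.4] w 0.0854
d [ 0.0372 -0.0021  0.    ] dr [-0.001   0.0002  0.0001]
```

View pics/s1.png

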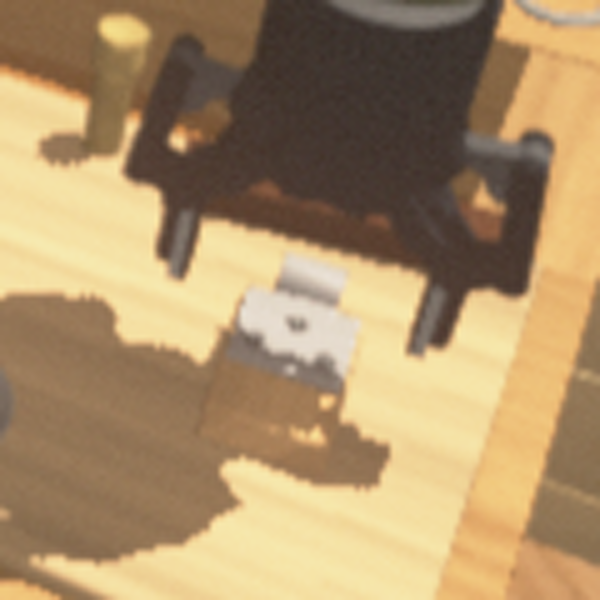

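The open fingers straddle the flap evenly, and the bench dog is clear to the left. I'll descend and close.

```bash
python3 -m crank '{"hand":[0,0,0,0,0],"translation":[[0.015,-0.002,0],[0.03,-0.002,0],[0.037,-0.002,0],[0.037,-0.002,0],[0.037,-0.002,0]],"dr":[[0,0,0],[0,0,0],[0,0,0],[0,0,0],[0,0,0]]}'
python3 -m crank '{"hand":[60,90,120,160,160],"translation":[[0,0,0],[0,0,0],[0,0,0],[0,0,0],[0,0,0]],"dr":[[0,0,0],[0,0,0],[0,0,0],[0,0,0],[0,0,0]]}' 70
python3 -m crank '{"hand":[200,200,200,200,200],"translation":[[0,0,0],[0,0,0],[0,0,0],[0,0,0],[0,0,0]],"dr":[[0,0,0],[0,0,0],[0,0,0],[0,0,0],[0,0,0]]}'
```

```text
time_s: 3.15
position: [0.4918, -0.2941, 0.0155]
tool_rot: [[0.001, -0.077, 0.997], [-0.001, 0.997, 0.077], [-1.0, -0.001, 0.001]]
ft_force: [-0.6, -1.0, -0.0]
grip_width: 0.0856
time_s: 3.65
position: [0.4916, -0.2941, 0.0153]
tool_rot: [[0.001, -0.077, 0.997], [-0.001, 0.997, 0.077], [-1.0, -0.001, 0.001]]
ft_force: [-1.4, 0.5, 4.8]
grip_width: 0.0484
time_s: 4.15
position: [0.4917, -0.294, 0.0153]
tool_rot: [[0.001, -0.077, 0.997], [-0.001, 0.997, 0.077], [-1.0, -0.001, 0.001]]
ft_force: [-1.3, 0.0, 6.0]
grip_width: 0.0484
```

```bash
python3 -m crank '{"hand":[200,200,200,200,200],"translation":[[-0.01,0,0],[-0.03,0,0],[-0.065,0,0],[-0.1,0,0],[-0.12,0,0]],"dr":[[0,0,0],[0,0,0],[0,0,0],[0,0,0],[0,0,0]]}'
python3 d.py .39 .2527 .135 -10.7
```

```text
time_s: 4.65
position: [0.4918, -0.294, 0.1376]
tool_rot: [[0.002, -0.077, 0.997], [-0.002, 0.997, 0.077], [-1.0, -0.002, 0.002]]
ft_force: [0.5, -0.5, -3.1]
grip_width: 0.0483
t 4.65 pos [ 0.4918 -0.294   0.1376] yaw 4.43 F [ 0.5 -0.5 -3.1] w 0.0483
d [ 0.0011  0.553  -0.0593] dr [0.264  0.0026 0.0021]
```

```bash
python3 -m crank '{"hand":[200,200,200,200,200],"translation":[[0,0.015,-0.005],[0,0.045,-0.015],[0,0.085,-0.03],[0,0.125,-0.045],[0,0.165,-0.06]],"dr":[[0,0,0],[0,0,0],[0,0,0],[0,0,0],[0,0,0]]}'
python3 -m crank '{"hand":[200,200,200,200,200],"translation":[[0,0.04,0],[0,0.08,0],[0,0.12,0],[0,0.16,0],[0,0.2,0]],"dr":[[0.03,0,0],[0.08,0,0],[0.13,0,0],[0.18,0,0],[0.23,0,0]]}'
python3 d.py .39 .2527 .135 -10.7
```

```text
time_s: 5.15
position: [0.4177, -0.1324, 0.1347]
tool_rot: [[0.0, -0.077, 0.997], [0.0, 0.997, 0.077], [-1.0, 0.0, 0.0]]
ft_force: [0.3, 0.4, -1.3]
grip_width: 0.0482
time_s: 5.65
position: [0.4029, 0.0671, 0.1349]
tool_rot: [[0.001, 0.155, 0.988], [-0.0, 0.988, -0.155], [-1.0, 0.0, 0.001]]
ft_force: [0.7, -0.3, -3.1]
grip_width: 0.0483
t 5.65 pos [0.4029 0.0671 0.1349] yaw -8.89 F [ 0.7 -0.3 -3.1] w 0.0483
d [-1.000e-04  1.814e-01 -4.140e-02] dr [ 0.0316  0.0005 -0.0001]
```

```bash
python3 -m crank '{"hand":[200,200,200,200,200],"translation":[[0,0.04,-0.01],[0,0.08,-0.02],[0,0.12,-0.03],[0,0.16,-0.041],[0,0.1815,-0.0414]],"dr":[[0.006,0,0],[0.012,0,0],[0.02,0,0],[0.026,0,0],[0.0315,0,0]]}'
python3 -m crank '{"hand":[200,200],"translation":[[0,0,0],[0,0,0]],"dr":[[0,0,0],[0,0,0]]}'
python3 d.py .39 .2527 .0855 -10.7
python3 - <<'E'
from h import *
o=[]
for n,(x,y) in(("top",(128,140)),("scene",(100,130))):
    im,d,W=grab(n); np.savez(n+"1",im=im,W=W); o.append(cv2.resize(im[y:y+120,x:x+80],(400,600),interpolation=cv2.INTER_CUBIC))
    if n=="scene": o[-1]=cv2.resize(im[y:y+120,x:x+100],(400,480),interpolation=cv2.INTER_CUBIC); o[-1]=cv2.copyMakeBorder(o[-1],0,120,0,0,0)
cv2.imwrite("pics/h1.png",np.hstack(o))
E
```

```text
time_s: 6.15
position: [0.3887, 0.2538, 0.1348]
tool_rot: [[-0.0, 0.181, 0.983], [0.0, 0.983, -0.181], [-1.0, 0.0, -0.0]]
ft_force: [0.7, -0.0, -2.4]
grip_width: 0.0484
time_s: 6.35
position: [0.3897, 0.2513, 0.1345]
tool_rot: [[-0.0, 0.182, 0.983], [-0.0, 0.983, -0.182], [-1.0, -0.0, -0.0]]
ft_force: [0.5, 0.1, -2.2]
grip_width: 0.0483
t 6.35 pos [0.3897 0.2513 0.1345] yaw -10.49 F [ 0.5  0.1 -2.2] w 0.0483
d [0.049  0.0015 0.    ] dr [ 0.0036 -0.0002  0.0003]
```

View pics/h1.png

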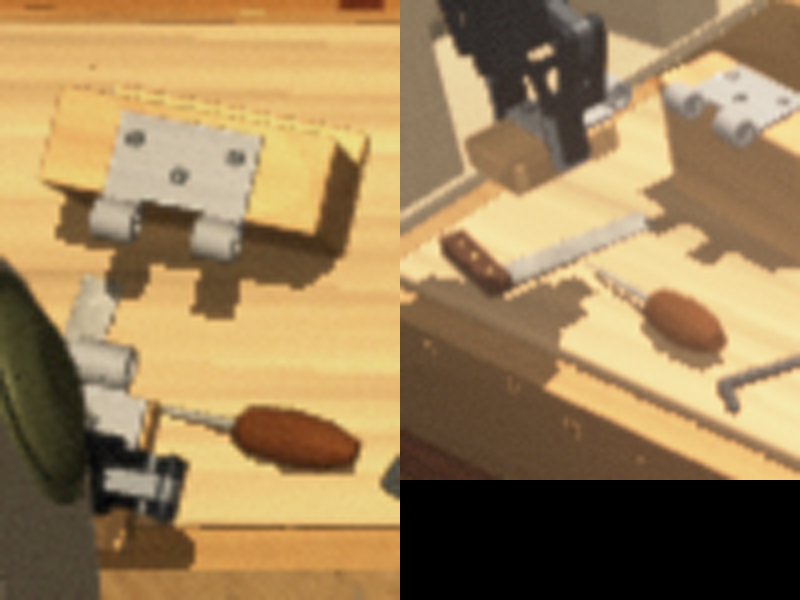

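The flap is level in the gripper, and its knuckle at top-crop (105,362) faces the jamb gap at (165,230). I'll lower it to working height and fit its pose in the hand.

```bash
python3 -m crank '{"hand":[200,200,200,200,200],"translation":[[0.015,0.0005,0],[0.03,0.001,0],[0.045,0.0015,0],[0.049,0.0015,0],[0.049,0.0015,0]],"dr":[[0.0036,0,0],[0.0036,0,0],[0.0036,0,0],[0.0036,0,0],[0.0036,0,0]]}'
cat > hand.py <<'E'
from fit import *
from scipy.spatial.transform import Rotation as Ro
s=sensors.observe(); R=s["tool_rot"]; p=s["position"]; print("t",s["time_s"],np.round(p,4),"F",np.round(s["ft_force"],1),"w",s["grip_width"])
F0=np.c_[R[:,2],R[:,1],-R[:,0]]; o0=p-[0,0,.0033]
J={"top":([.5408,.2245],-10.62,.0113),"scene":([.5418,.2234],-10.78,.0116)}
for n in("top","scene"):
    im,d,W=grab(n); P=W.reshape(-1,3); P=P[np.isfinite(P).all(1)]
    P=P[np.linalg.norm(P-o0,axis=1)<.1]
    x=np.zeros(6)
    for tol in(.012,.006,.004):
        tf=lambda x,P:((P-o0-x[:3])@F0)@Ro.from_rotvec(x[3:]).as_matrix()
        q=tf(x,P); Q=P[(np.abs(flap(q))<tol)&~((np.abs(q[:,0])<.02)&((np.abs(q[:,1])>.022)|(q[:,2]>.028)))]
        x=least_squares(lambda x:np.r_[flap(tf(x,Q)),x[3:]*.01],x,loss="soft_l1",f_scale=.0015,x_scale=[.01]*3+[.1]*3).x
    Rf=F0@Ro.from_rotvec(x[3:]).as_matrix(); of=o0+x[:3]
    (c,yw,bz)=J[n]; y=np.radians(yw); RJ=Ro.from_euler("z",y).as_matrix(); ax=np.r_[c,bz]+RJ@[-.037,0,.095]
    B=[(RJ.T@(of+Rf@[.047,yy,.025]-ax)*1000).round(1) for yy in(.013,-.013)]
    print(n,len(Q),"res",np.median(np.abs(flap(tf(x,Q)))).round(4),"off mm (flap shift)",(x[:3]*1000).round(1),"rot deg",np.degrees(x[3:]).round(2),"\n  boreL,R in jamb mm",B,"centre in tool axes to go",np.round(-R.T@RJ@(B[0]+B[1])/2,1))
E
python3 hand.py
```

```text
time_s: 6.95
position: [0.3904, 0.2521, 0.0853]
tool_rot: [[-0.001, 0.188, 0.982], [-0.0, 0.982, -0.188], [-1.0, -0.001, -0.001]]
ft_force: [-0.0, -0.2, -1.2]
grip_width: 0.0484
t 6.95 [0.3904 0.2521 0.0853] F [-0.  -0.2 -1.2] w 0.04836777071469413
top 220 res 0.0007 off mm (flap shift) [-0.7  0.9 -1.2] rot deg [-0.69 -0.37  0.32] 
  boreL,R in jamb mm [array([-70. ,  13.6,  -0.5]), array([-69.9, -12.4,  -0.2])] centre in tool axes to go [-0.4 -0.3 70. ]
scene 396 res 0.0006 off mm (flap shift) [ 1.  -0.   0.2] rot deg [ 0.   -0.13  0.23] 
  boreL,R in jamb mm [array([-69.3,  13.2,   0.6]), array([-69.2, -12.8,   0.6])] centre in tool axes to go [ 0.5 -0.1 69.3]
```

Both cameras put the flap on line and at the right height, with about 69.5 mm to go. I'll stop short at 55 mm and check again.

```bash
python3 -m crank '{"hand":[200,200,200,200,200],"translation":[[0,0,0.02],[0,0,0.04],[0,0,0.052],[0,0,0.055],[0,0,0.055]],"dr":[[0,0,0],[0,0,0],[0,0,0],[0,0,0],[0,0,0]]}' >/dev/null
python3 hand.py
```

```text
t 7.55 [0.4442 0.2424 0.0854] F [ 0.2 -0.2 -2.3] w 0.047872918127126844
top 156 res 0.001 off mm (flap shift) [-0.3  1.4  0.4] rot deg [ 3.87 -0.03 -1.41] 
  boreL,R in jamb mm [array([-14.4,  11. ,   2. ]), array([-15.2, -14.9,   0.3])] centre in tool axes to go [ 1.1  2.  14.8]
scene 365 res 0.0006 off mm (flap shift) [ 0.5 -0.3 -0.2] rot deg [-0.17 -0.58  0.03] 
  boreL,R in jamb mm [array([-15.2,  13.2,   0.7]), array([-15.2, -12.8,   0.8])] centre in tool axes to go [ 0.7 -0.2 15.2]
```

```bash
python3 -m crank '{"hand":[200,200,200,200,200],"translation":[[0,-0.0002,0.004],[0.0002,-0.0002,0.008],[0.0003,-0.0002,0.011],[0.0003,-0.0002,0.0135],[0.0003,-0.0002,0.0145]],"dr":[[0,0,0],[0,0,0],[0,0,0],[0,0,0],[0,0,0]]}' >/dev/null
python3 -m crank '{"hand":[200,200,200],"translation":[[0,0,0],[0,0,0],[0,0,0]],"dr":[[0,0,0],[0,0,0],[0,0,0]]}'
python3 hand.py
python3 - <<'E'
from h import *
o=[]
for n,(x,y,w,h) in(("top",(125,150,80,60)),("scene",(130,130,80,60))):
    im,d,W=grab(n); o.append(cv2.resize(im[y:y+h,x:x+w],(800,600),interpolation=cv2.INTER_CUBIC))
cv2.imwrite("pics/f1.png",cv2.resize(np.vstack(o),(400,600),interpolation=cv2.INTER_AREA)); cv2.imwrite("pics/f2.png",o[1])
E
```

```text
time_s: 8.45
position: [0.4585, 0.2396, 0.085]
tool_rot: [[-0.0, 0.187, 0.982], [-0.0, 0.982, -0.187], [-1.0, -0.0, -0.0]]
ft_force: [1.1, -0.6, -1.8]
grip_width: 0.0482
t 8.45 [0.4585 0.2396 0.085 ] F [ 1.1 -0.6 -1.8] w 0.048216494598998565
top 226 res 0.0014 off mm (flap shift) [ 5.2 -6.2 -0.4] rot deg [ -0.52  -1.19 -11.19] 
  boreL,R in jamb mm [array([ 7.7, -1.7,  0.9]), array([  2.6, -27.2,   1.1])] centre in tool axes to go [ 1.  14.4 -5.2]
scene 353 res 0.0006 off mm (flap shift) [ 0.9 -0.4 -0.5] rot deg [ 0.09  0.45 -0.36] 
  boreL,R in jamb mm [array([ 0.3, 12.8, -0.7]), array([  0.2, -13.2,  -0.8])] centre in tool axes to go [-0.7  0.2 -0.3]
```

View pics/f1.png

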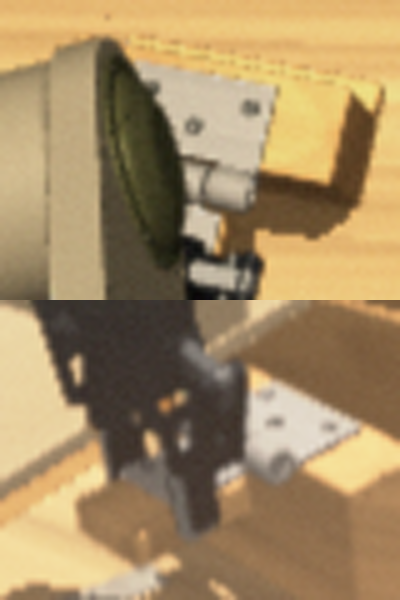

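The top view shows the flap's knuckle in line with the jamb's right knuckle, with a small end gap. The top fit can't be used here because the arm hides most of the flap. The scene fit is within 1 mm. I'll trim 0.3 mm upwards, check for drift and hand in.

```bash
python3 -m crank '{"hand":[200,200,200,200,200],"translation":[[-0.0004,0,0],[-0.0004,0,0],[-0.0004,0,0],[-0.0004,0,0],[-0.0004,0,0]],"dr":[[0,0,0],[0,0,0],[0,0,0],[0,0,0],[0,0,0]]}' >/dev/null
python3 hand.py | grep -v -A1 ^top; python3 hand.py | grep -A1 ^scene
```

```text
t 9.15 [0.4586 0.2395 0.0854] F [ 0.3  0.  -2.7] w 0.04834532665206245
top 216 res 0.0012 off mm (flap shift) [ 3.5 -4.6 -0.4] rot deg [ 1.75  0.09 -9.85] 
  boreL,R in jamb mm [array([ 6.3, -0.4,  0.6]), array([  1.8, -26. ,  -0.2])] centre in tool axes to go [ 0.2 13.2 -4.1]
scene 354 res 0.0007 off mm (flap shift) [ 0.9 -0.2 -0.3] rot deg [-0.33  0.19  0.81] 
  boreL,R in jamb mm [array([ 0.1, 14. , -0. ]), array([  0.4, -12. ,   0.1])] centre in tool axes to go [ 0.1 -1.  -0.3]
scene 350 res 0.0006 off mm (flap shift) [ 0.8 -0.2 -0.2] rot deg [ 0.3  -0.01 -0.1 ] 
  boreL,R in jamb mm [array([ 0. , 13. ,  0.3]), array([  0. , -13. ,   0.2])] centre in tool axes to go [0.2 0.  0. ]
```

```bash
python3 -c "
from rig import env,sensors
print(env.close_job()); s=sensors.observe(); print(s['time_s'],s['position'],s['ft_force'],s['grip_width'])"
```

```text
the job is handed in; nothing more can be done
None
the job is handed in; nothing more can be done
```

I picked up the single-knuckle flap and handed the job in with the flap still in the gripper, its knuckle between the jamb's two. The clock was at about 9.3 s of the 45 s allowed, and no verdict was reported.

- **Alignment:** the last scene-camera fit put both bore ends within about 0.3 mm of the jamb axis in height and depth. It was centred in the gap to about 1 mm, and level to under 1°.
- **Forces:** the wrist read only about the flap's own weight (about 2.7 N downwards), with no sideways push, so I saw no sign of it pressing on the jamb. The fingers held steady at 48 mm opening, with a commanded grip of 70 N.
- **Check that disagreed:** at the final pose the top-camera fit was several mm off (about 13 mm along the hinge, 10° of turn). I discounted it because the arm hides most of the flap from that camera. Its earlier, unobstructed fit 70 mm back agreed with the scene camera to about 1 mm, and its last picture shows the knuckles in line.
- **Not checked:** I did not measure the positions of the other loose things at the end. The planned path kept clear of them, and I saw no unexpected contact force.

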